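# Swing the filling chute to the empty tray and start the filler

### The arm

A 6-joint arm with a two-finger parallel gripper is mounted at the origin on the work surface. World frame = base frame: x ahead of the robot, y to its left, z up, the work surface at z = 0. Lengths are in m, angles in degrees, forces in N, time in s.
With the tool pointing down it reaches from about 0.35 to 0.875 m from the base axis. Payload 4.2 kg.
Tool frame: the origin (TCP) lies at the centre of the arm's flange, where the gripper is bolted on; the fingertips stand 182 mm ahead of it and the grasp point (between the pads) lies 164 mm ahead of it (r.nose_length is the distance from the TCP to the fingertips, in m); z points along the fingers, y is the line along which they close (so a half turn about z gives the same grasp; the last joint's range is limited). The gripper opens to 87 mm and grips with 3 to 60 N. Pads are 19 mm wide; open, the fingers measure 117 mm over their backs; the gripper's body (75 mm by 190 mm) begins 51 mm behind the grasp point.
Start: joints at [89.015, 22.042, 0.453, 0, -68.411, -14.817], TCP at [0.17, 0.601, 0.405] pointing down, gripper open.
Joint ranges: [-179.83, 179.83], [-69.29, 118.12], [-61.27, 80.66], [-181.25, 117.63], [-171.15, -9.14], [-177.46, 177.46]. Speed limits (degrees/s): [159.86, 159.86, 180, 180, 180, 180].

### API

Orientations are given as a 3x3 rotation matrix whose columns are the frame's x, y, z axes.
In Python, from station import r, vision gives the robot as it stands. The module is installed in compiled form; this text tells all that it offers.
- The arm moves only by the shell command python3 -m creep 'ROWS'. ROWS is JSON, a list of rows, each a list of 7 numbers: the opening, from -1 (shut) to 1 (fully open), then the shift along the tool's x, y, z in mm, then the turn, a rotation vector about the tool's x, y, z in degrees. A call has 1 to 8 rows; each row is the pose to reach, as a shift and turn from the pose commanded when the call began, along the tool's axes at that moment; what a row does not reach only later rows make up. A row lasts 1/12 s, in which the tool goes at most 41.7 mm and 7.16 degrees, less where a joint would pass 70% of its speed; a pose out of reach is approached as far as the arm can. A call with a gripper value outside its range is refused whole. The fingers move at their own pace and stop on an object; the grip force is fixed at half the most. Time passes only in rows, so rows that repeat a pose let the fingers close. It gives the time, the measured TCP pose, the force, the opening and the grip force at its end, in the units of the state.
- r.sense(): the state, without advancing time (a new reading comes with each control period).
- vision.capture(name): name is "scene" or "top"; returns (picture, depth): 420x560x3 uint8, red, green, blue; 420x560 float32, m along the optical axis (not along the pixel's ray), 0 where there is no reading.
- vision.camera_model(name): a dict with "vertical_fov" (degrees; the focal length in pixels is half the picture's height over the tangent of half this angle, whatever the lens; pixels are square), "cx", "cy" (the principal point, pixels), "extrinsics" (4x4, takes a point from camera to world coordinates). Camera axes: x right, y down, z forward; pixel columns grow to the right and rows downward; lengths in m; the calibration is good to about 2 mm. A picture is of the moment at which its call begins. camera_model takes no time and is no camera call.
- r.finish_job(): hands the job in; it is judged then, once.
Trained networks look in the newest picture that a camera, given by its name, has taken for a name from the list of things; names that differ only in an ending like _2 or _b are one class to them, and where a whole thing is asked for, a point or a joint stands for the part that bears it (a point fixed in the world has none). Each returns a list of dicts, best first, with "conf" (0 to 1); they miss things now and then, are a little off and sometimes report something else, mostly with a low value. They report only what shows in the picture. A call takes as long as a camera call. They do not tell look-alikes from the thing itself.
- vision.find_in(camera, thing): "uv" ([column, row] in pixels, amid what is visible of it).
- vision.cut_out(camera, thing): "region" (420x560 bool, what is visible of it) and "uv" ([column, row] in pixels, amid what is visible of it).
The state is a dict: "time_s": time; "joints": joint angles; "joint_velocities": joint speeds; "effort": joint torques, N m; "tcp_pos": TCP position; "ee_rot": TCP orientation; "wrist_force": force on the tool from outside, world axes, zero at the start; "moment": the same for the moment, N m; "gripper_width": opening from 0.0 (shut) to 1.0 (fully open); "gripper_force": force on a finger pad.
Only numpy, scipy, OpenCV 4.12 (cv2) and the standard library are available. Lean on these libraries where they do the work, as an engineer would, in place of code of your own. Each camera call takes 0.05 s, during which the arm holds its last target. There are 200 camera calls.

### The job

Push the filler's swing chute round with a fingertip, on its side, until its mouth is squarely over the middle of the one empty tray among the four trays round it, and leave it there; then press the black start button on its grey box fully down and let it come up again. Never press the button while the chute is anywhere else. Do not pinch or grip the chute, and leave the trays and everything else on the table where they stand.

Things in the scene. Friction and masses are not known exactly. Their poses are not given: they have to be found in the camera images.
- filler: fixed steel stand; origin on the table (z = 0) exactly under the chute's vertical swivel axis. The chute at joint 0 points along the stand's -x. Hopper on the axis 88 mm across, underside 178, top 237 mm up; 36 mm post 95 mm behind the axis (+x); base plate 12 mm thick, 130 mm wide, from 50 mm in front of the axis to 140 mm behind.
- chute (a joint): swing angle of the chute about the vertical axis of the stand, rad: 0 = pointing along the stand's -x, positive = counterclockwise seen from above; stops at -1.5 and 1.5. Friction holds it wherever it is left (about 1.5 N of push at 170 mm from the axis moves it slowly; quick pushes need more), no spring.
- chute_mouth (a point): middle of the open outer end of the chute, 230 mm from the swivel axis and 80 mm above the table. The chute is a straight, closed white rectangular tube 56 mm wide with upright flat sides, 36 mm deep, that slopes up at 0.22 rad from the mouth to the axis; clear space beneath it.
- chute_push (a point): point on the chute's centre line, 170 mm from the swivel axis, 105 mm above the table; the side walls lie 28 mm to either side of it and span about 88 to 125 mm above the table there. The fingers pressing on both side walls at once counts as pinching.
- tray_empty: the one empty tray: loose, white plastic, open, 105 x 88 mm and 36 mm tall, 3 mm walls, 60 g; origin at the centre of its underside. It stands in any of four places in an arc about 230 mm from the swivel axis, two to the left and two to the right of the chute's start, the three filled trays in the others.
- tray_full_1: loose white plastic tray like the empty one (105 x 88 x 36 mm, origin at the centre of its underside), filled with mussels; a bystander
- tray_full_2: loose white plastic tray like the empty one (105 x 88 x 36 mm, origin at the centre of its underside), filled with mussels; a bystander
- tray_full_3: loose white plastic tray like the empty one (105 x 88 x 36 mm, origin at the centre of its underside), filled with mussels; a bystander
- start (a joint): travel of the start button, m: 0 = up, 0.006 = fully down (about 4 N); springs back up
- start_top (a point): centre of the top face of the start button, a black disc 32 mm across in a steel collar, pressed straight down; it sits on a fixed grey box 80 x 80 mm and 45 mm tall, to the left or right at the front of the table
- jar: loose capped jar, 60 mm diameter, 75 mm tall, origin at the centre of its underside; a bystander
- scoop: loose steel spoon, 150 mm long, lying on the table under the chute; a bystander
- weight: loose 200 g steel weight, 34 mm diameter, 46 mm tall, standing under the chute near the stand; a bystander
Mind the look-alikes: they are no part of the job. What is shaped like the tray_empty but green is not meant. What is shaped like the part that bears start but blue is not meant.

How it is judged:
By the outcome, as a careful person would: the job done as asked, in the order asked, and still so for the second after the job is handed in, with the robot touching nothing.
It also fails if it takes over 54 s, if anything falls off the work surface, if the arm or the gripper's body presses on something with over 40 N, if the wrist force passes 120 N, or if a joint passes its speed limit or range.

## Working session

There is one attempt and no reset: what is moved stays moved. The work goes in short steps, Python scripts to look and compute and a shell command to move; the robot and the scene stay as the last step left them, time stands still between calls to the robot, and variables do not carry over. Pictures are saved under pics/ and viewed, at most 10 in all, crops included, and the job is handed in when it is done.

```bash
mkdir -p pics; cat > h.py <<'E'
import numpy as np, cv2
from station import r, vision
def cap(n,f=None):
    p,d=vision.capture(n)
    if f: cv2.imwrite('pics/'+f,p[:,:,::-1])
    return p,d
def world(n,u,v,z):
    m=vision.camera_model(n);f=210/np.tan(np.radians(m['vertical_fov'])/2)
    u,v,z=map(np.asarray,(u,v,z))
    c=np.stack([(u-m['cx'])/f*z,(v-m['cy'])/f*z,z,np.ones_like(z)],-1)
    return (c@np.array(m['extrinsics']).T)[...,:3]
def cloud(n,d,reg):
    v,u=np.nonzero(reg&(d>0));return world(n,u,v,d[v,u])
E
python3 - <<'E'
from h import *
np.set_printoptions(precision=3,suppress=True)
for n in('top','scene'):
    p,d=cap(n,n+'1.png')
    for t in('chute','tray_empty','tray_full_1','start','start_top','filler','chute_mouth','jar'):
        for o in vision.cut_out(n,t)[:5]:
            c=cloud(n,d,o['region'])
            print(n,t,round(o['conf'],2),np.round(o['uv']),np.median(c,0) if len(c) else'', c.max(0) if len(c) else'')
s=r.sense();print(s['time_s'],s['tcp_pos'],s['ee_rot'],s['gripper_width'])
E
```

```text
top chute 0.64 [272. 172.] [0.583 0.026 0.133] [0.711 0.079 0.174]
top tray_empty 0.95 [367. 277.] [ 0.346 -0.209  0.004] [ 0.412 -0.14   0.041]
top tray_empty 0.88 [321. 220.] [ 0.49  -0.098  0.004] [ 0.549 -0.048  0.043]
top tray_full_1 0.79 [238. 218.] [0.492 0.108 0.027] [0.553 0.147 0.114]
top tray_full_1 0.62 [204. 163.] [0.63  0.208 0.026] [0.688 0.257 0.043]
top start 0.69 [130. 284.] [0.321 0.343 0.067] [0.338 0.36  0.075]
top start_top 0.54 [130. 285.] [0.321 0.346 0.067] [0.335 0.362 0.075]
top filler 0.97 [281. 139.] [0.673 0.01  0.138] [0.841 0.079 0.239]
top chute_mouth 0.95 [274. 174.] [0.583 0.027 0.134] [0.723 0.079 0.174]
top chute_mouth 0.41 [203. 163.] [0.63  0.208 0.026] [0.701 0.262 0.043]
top jar 0.78 [430. 229.] [ 0.473 -0.356  0.073] [ 0.514 -0.334  0.083]
top jar 0.42 [367. 173.] [ 0.609 -0.214  0.027] [ 0.667 -0.165  0.042]
scene chute 0.58 [301. 234.] [ 0.605 -0.003  0.131] [0.746 0.078 0.225]
scene tray_empty 0.81 [230. 248.] [ 0.482 -0.095  0.005] [ 0.547 -0.033  0.039]
scene tray_empty 0.8 [163. 230.] [ 0.339 -0.206  0.011] [ 0.414 -0.135  0.038]
scene 
[... 231 characters left out ...]
 tray_full_1 0.61 [308. 208.] [0.484 0.14  0.031] [0.659 0.147 0.227]
scene start 0.63 [337. 142.] [0.325 0.341 0.064] [0.34  0.432 0.069]
scene start 0.45 [374. 166.] [0.454 0.365 0.065] [0.467 0.382 0.069]
scene start_top 0.42 [335. 143.] [0.325 0.339 0.065] [0.337 0.355 0.069]
scene filler 0.67 [322. 291.] [ 0.734 -0.019  0.107] [0.844 0.08  0.239]
scene chute_mouth 0.8 [300. 231.] [ 0.605 -0.003  0.132] [0.735 0.13  0.228]
scene chute_mouth 0.48 [231. 248.] [ 0.485 -0.096  0.006] [ 0.546 -0.039  0.039]
scene jar 0.61 [117. 290.] [ 0.494 -0.366  0.056] [ 0.508 -0.336  0.078]
0.9 [0.17  0.601 0.405] [[ 0.962 -0.272 -0.   ]
 [-0.272 -0.962  0.   ]
 [-0.    -0.    -1.   ]] 1.0000007906577184
```

View pics/top1.png

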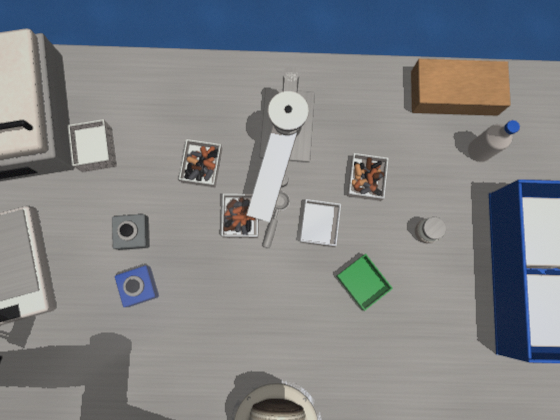

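View pics/scene1.png

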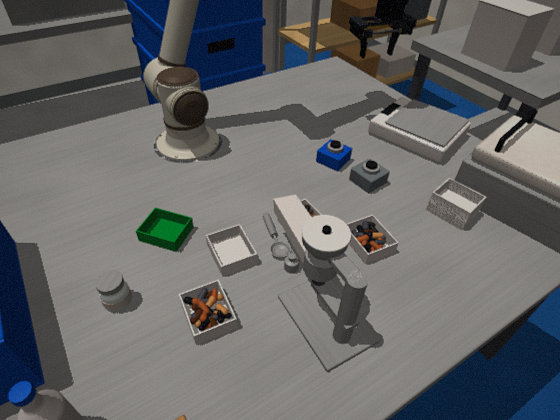

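Top view candidates:
- **Tray:** white empty tray at (320,223). Not these: green tray (363,282), filled white trays (200,163), (240,216) and (368,176), and the distant basket (91,145).
- **Button:** grey box at (129,231). Not this: blue box (136,286).

The chute mouth is now near (260,213), by the near-left filled tray. I'll check with crops and measure.

```bash
cat > m.py <<'E'
from h import *
np.set_printoptions(precision=4,suppress=True)
def patch(n,d,lo,hi):
    v,u=np.nonzero(d>0);c=world(n,u,v,d[v,u])
    k=((c>lo)&(c<hi)).all(1);return c[k]
def chute(n,d,ax):
    c=patch(n,d,[ax[0]-.25,ax[1]-.2,.085],[ax[0],ax[1]+.2,.165])
    q=c[:,:2]-ax;R=np.hypot(*q.T)
    top=np.abs(c[:,2]-(.1427-.0 -(R-.1)*.2236))<.02   # roof plane ~ .0985 at mouth
    c=c[top&(R>.08)&(R<.22)];q=c[:,:2]-ax;R=np.hypot(*q.T)
    a=np.unwrap(np.arctan2(q[:,1],q[:,0])%(2*np.pi))
    mids=[]
    for r0 in np.arange(.09,.22,.01):
        k=abs(R-r0)<.005
        if k.sum()>8: mids.append((r0,np.degrees((a[k].min()+a[k].max())/2),np.degrees(np.ptp(a[k]))*np.pi/180*r0))
    return np.array(mids)
E
python3 - <<'E'
from m import *
P={}
for n in('top','scene'):
    p,d=cap(n);P[n]=p
    h=patch(n,d,[.6,-.12,.228],[.85,.12,.25]);(c,rad)=cv2.minEnclosingCircle(h[:,:2].astype(np.float32));print(n,'hopper',c,rad,h[:,2].max(),len(h))
    t=patch(n,d,[.41,-.18,.027],[.57,-.03,.05]);
    print('tray',cv2.minAreaRect(t[:,:2].astype(np.float32)),t[:,2].max(),len(t))
    b=patch(n,d,[.39,.28,.04],[.53,.43,.052]);print('box',cv2.minAreaRect(b[:,:2].astype(np.float32)),np.median(b[:,2]))
    b=patch(n,d,[.39,.28,.055],[.53,.43,.09]);print('btn',cv2.minEnclosingCircle(b[:,:2].astype(np.float32)),np.median(b[:,2]),b[:,2].max())
    b=patch(n,d,[.6,-.15,.008],[.9,.12,.018]);print('plate',cv2.minAreaRect(b[:,:2].astype(np.float32)))
    print(chute(n,d,np.array(c)))
p=P['top'];a=cv2.resize(p[140:260,180:380],(800,480),interpolation=2);cv2.imwrite('pics/c1.png',a[:,:,::-1])
E
```

```text
top hopper (0.6999404430389404, -0.005480718333274126) 0.043023936450481415 0.2412278679459281 433
tray ((0.5043624639511108, -0.11330931633710861), (0.11885783076286316, 0.14166419208049774), 83.84249877929688) 0.04224367279007568 262
box ((0.4521637558937073, 0.36974063515663147), (0.08070635050535202, 0.08120816200971603), 6.3942551612854) 0.045143824153144996
btn ((0.4517809748649597, 0.3701022267341614), 0.024136044085025787) 0.06215500653563333 0.07213577155656559
plate ((0.7441871166229248, 0.002623908221721649), (0.2304748296737671, 0.17503118515014648), 0.38206222653388977)
[[  0.09   164.4152   0.0585]
 [  0.1    164.3285   0.0551]
 [  0.11   164.1212   0.0576]
 [  0.12   164.4153   0.0573]
 [  0.13   164.1707   0.0561]
 [  0.14   164.4064   0.0559]
 [  0.15   164.2988   0.0573]
 [  0.16   164.4929   0.057 ]
 [  0.17   164.3491   0.0561]
 [  0.18   164.4389   0.0562]
 [  0.19   164.36     0.0574]
 [  0.2    164.3902   0.0557]
 [  0.21   164.452    0.0559]]
scene hopper (0.7015433311462402, -0.0077939992770552635) 0.04267140477895737 0.2381872156809351 199
tray ((0.503300726
[... 162 characters left out ...]
, (0.08061370998620987, 0.08032725006341934), 6.245002269744873) 0.043909129176712636
btn ((0.4529319405555725, 0.36737868189811707), 0.023585064336657524) 0.062157102126351504 0.06919086495392779
plate ((0.722000777721405, -0.007997915148735046), (0.13067767024040222, 0.2401597946882248), 87.12360382080078)
[[  0.09   175.805    0.0221]
 [  0.1    173.351    0.0277]
 [  0.11   170.2757   0.0335]
 [  0.12   166.6181   0.0466]
 [  0.13   164.5657   0.0575]
 [  0.14   164.2263   0.0569]
 [  0.15   164.3837   0.0569]
 [  0.16   164.3955   0.0568]
 [  0.17   164.2018   0.0562]
 [  0.18   164.4251   0.056 ]
 [  0.19   164.2195   0.0568]
 [  0.2    164.3169   0.0566]
 [  0.21   164.3977   0.0561]]
```

View pics/c1.png

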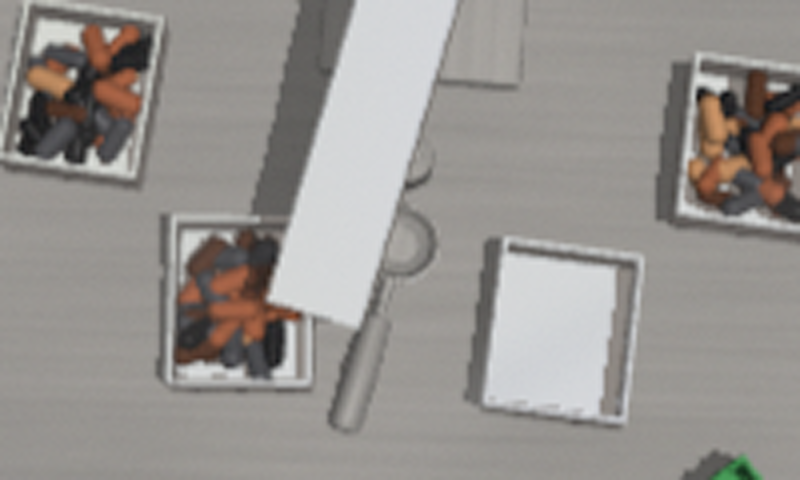

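The crop shows an empty white tray at (562,330), filled trays to its left and right, and the green corner that contaminated my tray fit. I'll refit the tray and read the button height profile.

```bash
python3 - <<'E'
from m import *
for n in('top','scene'):
    p,d=cap(n)
    for o in vision.cut_out(n,'tray_empty')[:3]:
        c=cloud(n,d,o['region']);
        if np.median(c[:,0])<.42 or o['conf']<.5: continue
        t=c[c[:,2]>.028];rc=cv2.minAreaRect(t[:,:2].astype(np.float32));print(n,'tray',rc,o['conf'])
        print(np.degrees(np.arctan2(rc[0][1]+.0066,rc[0][0]-.7007))%360, np.hypot(rc[0][1]+.0066,rc[0][0]-.7007))
    b=patch(n,d,[.4,.32,.05],[.5,.42,.09]);R=np.hypot(b[:,0]-.4524,b[:,1]-.369)
    for a in range(0,28,4):
        k=(R>=a/1e3)&(R<(a+4)/1e3);print(a,k.sum(),np.median(b[k,2]) if k.any() else '')
E
```

```text
top tray ((0.488186776638031, -0.09616836160421371), (0.08845804631710052, 0.10578959435224533), 83.82552337646484) 0.95
202.85405814436086 0.23061734866257852
0 9 0.06541154886873302
4 26 0.06761964996017844
8 46 0.0670988894943143
12 71 0.06590555530876152
16 64 0.057420427038364585
20 91 0.05675336908278372
24 14 0.05394490548438291
scene tray ((0.4872078597545624, -0.09682482481002808), (0.089230015873909, 0.10957490652799606), 83.94406127929688) 0.83
202.90961303032373 0.23177448729007655
0 6 0.06571509099577622
4 10 0.06611903959450155
8 23 0.06586920833487575
12 45 0.06274688671579087
16 31 0.056263877334273515
20 43 0.05520242975104994
24 8 0.05400710910096507
```

Target direction from the axis is 202.9° and the chute is at 164.4°, so it needs +38.5°, pushed from its left side. The tool's y is already along the push direction.

```bash
python3 -m creep '[[-1,240,170,0,0,0,0],[-1,240,170,0,0,0,0],[-1,240,170,0,0,0,0],[-1,240,170,0,0,0,0],[-1,240,170,0,0,0,0],[-1,240,170,0,0,0,0],[-1,240,170,0,0,0,0],[-1,240,170,0,0,0,0]]' && python3 -m creep '[[-1,266,197,0,0,0,0],[-1,266,197,0,0,0,0],[-1,266,197,0,0,0,0],[-1,266,197,0,0,0,0],[-1,266,197,0,0,0,0],[-1,266,197,0,0,0,0],[-1,266,197,0,0,0,0],[-1,266,197,0,0,0,0]]'
```

```text
time_s: 1.87
tcp_pos: [0.3572, 0.3679, 0.4051]
ee_rot: [[0.961, -0.278, -0.0], [-0.278, -0.961, -0.001], [0.0, 0.001, -1.0]]
wrist_force: [-0.3, 0.8, -0.5]
gripper_width: 0.48
gripper_force: 0.0
time_s: 2.53
tcp_pos: [0.5581, 0.1086, 0.405]
ee_rot: [[0.962, -0.272, 0.001], [-0.272, -0.962, 0.0], [0.001, -0.0, -1.0]]
wrist_force: [0.6, 0.9, 0.5]
gripper_width: 0.004
gripper_force: 0.0
```

```bash
python3 -m creep '[[-1,0,0,40,0,0,0],[-1,0,0,80,0,0,0],[-1,0,0,110,0,0,0],[-1,0,0,128,0,0,0],[-1,0,0,128,0,0,0]]'; python3 - <<'E'
from m import *
p,d=cap('scene','s2.png');print(r.sense()['tcp_pos'])
E
```

```text
time_s: 2.95
tcp_pos: [0.5558, 0.1098, 0.2721]
ee_rot: [[0.962, -0.273, -0.009], [-0.274, -0.962, -0.004], [-0.008, 0.006, -1.0]]
wrist_force: [-0.6, -0.7, -0.2]
gripper_width: 0.009
gripper_force: 0.0
[0.5568 0.1103 0.2749]
```

View pics/s2.png

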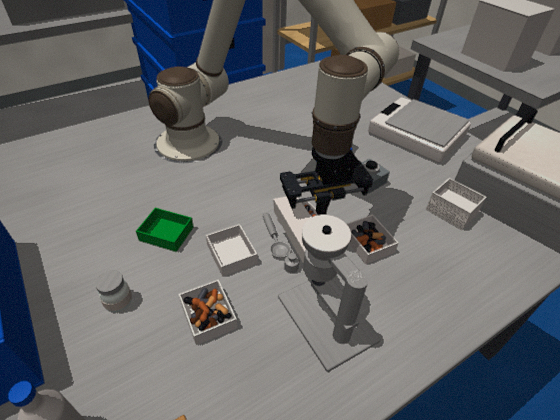

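The gripper hangs over the chute with its closed fingertips on the left side at about (322,205), clear of the tray below. I'll push it in an arc now.

```bash
python3 -m creep '[[-1,0,10,0,0,0,0],[-1,0,20,0,0,0,0],[-1,-1,27,0,0,0,0],[-1,-2,35,0,0,0,-2],[-1,-3,41,0,0,0,-4],[-1,-4,47,0,0,0,-6],[-1,-5,53,0,0,0,-8],[-1,-6,59,0,0,0,-10]]'; python3 - <<'E'
from m import *
p,d=cap('top','t3.png');print(r.sense()['tcp_pos'],r.sense()['wrist_force'])
print(chute('top',d,np.array([.7,-.0055])))
E
```

```text
time_s: 3.67
tcp_pos: [0.5353, 0.0547, 0.2785]
ee_rot: [[0.995, -0.1, 0.004], [-0.1, -0.995, 0.002], [0.004, -0.002, -1.0]]
wrist_force: [0.4, 0.8, 0.3]
gripper_width: 0.004
gripper_force: 0.7
[0.5347 0.054  0.2784] [-0.1824  0.0136  0.7033]
[[  0.09   179.6424   0.034 ]
 [  0.1    179.9501   0.0287]
 [  0.11   180.1478   0.0279]
 [  0.12   179.0357   0.0284]
 [  0.13   176.0353   0.0201]
 [  0.14   176.4248   0.0293]
 [  0.15   176.0999   0.0328]
 [  0.16   175.6067   0.033 ]
 [  0.17   175.5402   0.0307]
 [  0.18   170.0149   0.0676]
 [  0.19   169.2223   0.0728]
 [  0.2    172.5198   0.0541]
 [  0.21   172.1541   0.0551]]
```

View pics/t3.png

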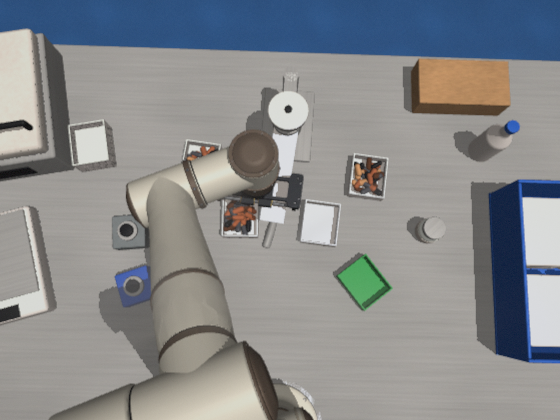

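The chute moved to about 172°, with its mouth near (273,212), as intended. I'll continue with the same arc twice, 12° each.

```bash
python3 -m creep '[[-1,-1,4.5,0,0,0,-1.5],[-1,-2,9,0,0,0,-3],[-1,-3,14,0,0,0,-4.5],[-1,-3,18,0,0,0,-6],[-1,-4,23,0,0,0,-7.5],[-1,-4,27,0,0,0,-9],[-1,-5,32,0,0,0,-10.5],[-1,-5,36,0,0,0,-12]]'; python3 -m creep '[[-1,-1,4.5,0,0,0,-1.5],[-1,-2,9,0,0,0,-3],[-1,-3,14,0,0,0,-4.5],[-1,-3,18,0,0,0,-6],[-1,-4,23,0,0,0,-7.5],[-1,-4,27,0,0,0,-9],[-1,-5,32,0,0,0,-10.5],[-1,-5,36,0,0,0,-12]]'; python3 - <<'E'
from m import *
p,d=cap('top');s=r.sense();print(s['tcp_pos'],s['wrist_force'],s['ee_rot'][:,0])
print(chute('top',d,np.array([.7,-.0055])))
E
```

```text
time_s: 4.38
tcp_pos: [0.5265, 0.0196, 0.2781]
ee_rot: [[0.994, 0.108, 0.003], [0.108, -0.994, 0.001], [0.003, -0.001, -1.0]]
wrist_force: [-0.0, 1.7, 0.2]
gripper_width: 0.003
gripper_force: 0.8
time_s: 5.05
tcp_pos: [0.5253, -0.0168, 0.2781]
ee_rot: [[0.95, 0.312, 0.002], [0.312, -0.95, 0.001], [0.002, -0.0, -1.0]]
wrist_force: [-0.9, 1.7, 1.1]
gripper_width: 0.006
gripper_force: 0.8
[ 0.5253 -0.0172  0.278 ] [ 0.2306 -0.2543  0.0081] [0.9498 0.3128 0.0019]
[[  0.16   204.2291   0.012 ]
 [  0.17   202.4184   0.0217]
 [  0.18   201.5953   0.0192]
 [  0.19   201.3473   0.0212]
 [  0.2    196.2772   0.0559]
 [  0.21   196.3725   0.0565]]
```

```bash
python3 -m creep '[[-1,-1,4,0,0,0,-1.5],[-1,-2,8,0,0,0,-3],[-1,-3,12,0,0,0,-4],[-1,-3,15,0,0,0,-5],[-1,-3,17,0,0,0,-5.5],[-1,-3.5,18,0,0,0,-6],[-1,-3.5,18,0,0,0,-6]]'; python3 - <<'E'
from m import *
for n,ax in(('top',[.7,-.0055]),('scene',[.7015,-.0078])):
    p,d=cap(n);s=r.sense()
    print(s['tcp_pos'],s['wrist_force'],s['ee_rot'][:,0],chute(n,d,np.array(ax)))
E
```

```text
time_s: 5.68
tcp_pos: [0.5279, -0.0347, 0.2771]
ee_rot: [[0.912, 0.41, 0.001], [0.41, -0.912, 0.0], [0.001, 0.0, -1.0]]
wrist_force: [0.4, -0.2, 0.4]
gripper_width: 0.006
gripper_force: 0.2
[ 0.5279 -0.0346  0.277 ] [-0.381  -0.1573  0.447 ] [0.9123 0.4095 0.0006] [[  0.18   207.71     0.0194]
 [  0.19   202.5099   0.0548]
 [  0.2    202.5681   0.0569]
 [  0.21   202.4716   0.0567]]
[ 0.5279 -0.0346  0.2768] [-1.1424  0.0643 -0.0992] [0.9123 0.4096 0.0004] [[  0.09   202.2642   0.0582]
 [  0.1    202.0233   0.0583]
 [  0.11   202.2539   0.0585]
 [  0.12   202.0226   0.0579]
 [  0.13   201.998    0.0583]
 [  0.14   202.0564   0.0585]
 [  0.15   202.0405   0.0577]
 [  0.16   200.2482   0.067 ]
 [  0.17   198.7414   0.0779]
 [  0.18   202.4266   0.0568]
 [  0.19   208.6986   0.0133]
 [  0.2    208.295    0.0148]
 [  0.21   207.6983   0.0179]]
```

It's about 0.5° short (2 mm at the mouth). I'll nudge it, then back off and lift.

```bash
python3 -m creep '[[-1,0,0.8,0,0,0,-0.3],[-1,0,1.6,0,0,0,-0.5],[-1,0,1.8,0,0,0,-0.5],[-1,0,1.8,0,0,0,-0.5]]'; python3 -m creep '[[-1,0,-10,0,0,0,0],[-1,0,-25,0,0,0,0],[-1,0,-45,0,0,0,0],[-1,0,-45,0,0,0,0],[-1,0,-45,-40,0,0,0],[-1,0,-45,-80,0,0,0],[-1,0,-70,-120,0,0,0],[-1,0,-100,-120,0,0,0]]';python3 -m creep '[[-1,-20,-40,0,0,0,0],[-1,-40,-80,0,0,0,0],[-1,-55,-115,0,0,0,0],[-1,-75,-150,0,0,0,0],[-1,-95,-190,0,0,0,0],[-1,-110,-220,0,0,0,0],[-1,-110,-220,0,0,0,0]]'; python3 - <<'E'
from m import *
for n,ax in(('top',[.7,-.0055]),('scene',[.7015,-.0078])):
    p,d=cap(n,n+'5.png');print(chute(n,d,np.array(ax))[:,1])
s=r.sense();print(s['tcp_pos'],s['ee_rot'],'to button, tool axes mm',1000*s['ee_rot'].T@(np.array([.4524,.369,.0665+r.nose_length])-s['tcp_pos']),s['joints'])
E
```

```text
time_s: 6.12
tcp_pos: [0.5285, -0.0362, 0.2766]
ee_rot: [[0.909, 0.418, -0.001], [0.418, -0.909, -0.0], [-0.001, -0.0, -1.0]]
wrist_force: [-1.2, 1.0, 0.8]
gripper_width: 0.005
gripper_force: 0.7
time_s: 6.78
tcp_pos: [0.4887, 0.0545, 0.4037]
ee_rot: [[0.909, 0.416, 0.014], [0.416, -0.909, 0.003], [0.014, 0.003, -1.0]]
wrist_force: [1.9, 0.2, -0.3]
gripper_width: 0.007
gripper_force: 0.0
time_s: 7.37
tcp_pos: [0.2912, 0.2114, 0.3973]
ee_rot: [[0.904, 0.427, 0.001], [0.427, -0.904, 0.003], [0.002, -0.002, -1.0]]
wrist_force: [-0.0, 0.5, 0.7]
gripper_width: 0.006
gripper_force: 0.0
[202.9643 203.2496 203.3882 203.1176 203.3544 203.0768 203.0116 203.1019
 203.0382 202.9926 202.9366 202.9641 203.0187]
[202.3786 202.3835 202.5174 202.4903 202.8489 202.7862 202.4226 202.8928
 202.5179 202.7159 202.4349 202.7152 202.9278]
[0.2938 0.2096 0.3971] [[ 0.9063  0.4226  0.0009]
 [ 0.4226 -0.9063  0.0012]
 [ 0.0013 -0.0007 -1.    ]] to button, tool axes mm [210.8883 -77.3692 148.755 ] [ 61.785   -4.7493 -33.3945   0.0136 -61.2713  53.2047]
```

View pics/top5.png

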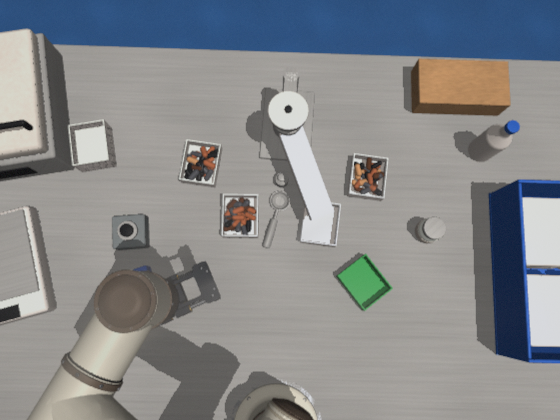

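The chute mouth is now over the empty tray at (321,215) and agrees with the tray direction within about 0.1°. The trays haven't moved. Next is the grey-box button.

```bash
python3 -m creep '[[-1,40,-14,0,0,0,0],[-1,80,-29,0,0,0,0],[-1,118,-43,0,0,0,0],[-1,155,-57,0,0,0,0],[-1,190,-70,0,0,0,0],[-1,211,-77,0,0,0,0],[-1,211,-77,30,0,0,0],[-1,211,-77,60,0,0,0]]'; python3 -m creep '[[-1,0,0,30,0,0,0],[-1,0,0,55,0,0,0],[-1,0,0,75,0,0,0],[-1,0,0,78,0,0,0],[-1,0,0,78,0,0,0]]'; python3 - <<'E'
from m import *
s=r.sense();print(s['tcp_pos'],'to button',1000*s['ee_rot'].T@(np.array([.4524,.369,.0665+r.nose_length])-s['tcp_pos']),s['wrist_force'])
cap('scene');p,d=cap('scene');cv2.imwrite('pics/s6.png',cv2.resize(p[80:230,280:460],(720,600))[:,:,::-1])
E
```

```text
time_s: 8.13
tcp_pos: [0.4577, 0.3665, 0.3362]
ee_rot: [[0.91, 0.414, 0.002], [0.414, -0.91, 0.003], [0.003, -0.001, -1.0]]
wrist_force: [-1.1, -0.3, -1.2]
gripper_width: 0.004
gripper_force: 0.0
time_s: 8.55
tcp_pos: [0.4557, 0.3653, 0.257]
ee_rot: [[0.91, 0.415, -0.002], [0.415, -0.91, -0.003], [-0.003, 0.002, -1.0]]
wrist_force: [0.4, 0.5, -0.4]
gripper_width: 0.003
gripper_force: 0.0
[0.4557 0.3653 0.257 ] to button [-1.4515 -4.7544  8.2891] [ 0.4422  0.4515 -0.3732]
```

View pics/s6.png

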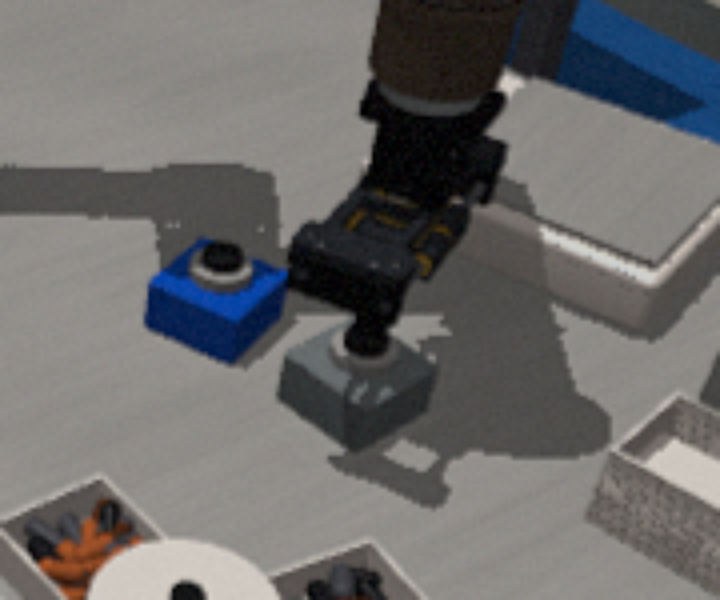

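The fingertips are over the grey box's button at (365,335) in the crop; the blue box is off to the left. I'll trim 5 mm and press slowly.

```bash
python3 -m creep '[[-1,-1,-3,0,0,0,0],[-1,-1.5,-5,0,0,0,0],[-1,-1.5,-5,4,0,0,0],[-1,-1.5,-5,8,0,0,0],[-1,-1.5,-5,10,0,0,0],[-1,-1.5,-5,12,0,0,0],[-1,-1.5,-5,12,0,0,0],[-1,-1.5,-5,12,0,0,0]]'
```

```text
time_s: 9.32
tcp_pos: [0.4509, 0.3708, 0.2468]
ee_rot: [[0.908, 0.418, -0.0], [0.418, -0.908, -0.0], [-0.0, -0.0, -1.0]]
wrist_force: [-1.9, 0.5, 2.2]
gripper_width: 0.004
gripper_force: 1.2
```

```bash
python3 -m creep '[[-1,0,0,1.5,0,0,0],[-1,0,0,3,0,0,0],[-1,0,0,4,0,0,0],[-1,0,0,5,0,0,0],[-1,0,0,5,0,0,0]]';  python3 -m creep '[[-1,0,0,1,0,0,0],[-1,0,0,1.5,0,0,0],[-1,0,0,1.5,0,0,0]]'
```

```text
time_s: 9.73
tcp_pos: [0.4509, 0.3708, 0.2435]
ee_rot: [[0.908, 0.419, 0.001], [0.419, -0.908, 0.0], [0.001, 0.0, -1.0]]
wrist_force: [-4.7, -0.3, 12.5]
gripper_width: 0.003
gripper_force: 5.8
time_s: 9.98
tcp_pos: [0.4509, 0.3708, 0.2433]
ee_rot: [[0.908, 0.419, 0.001], [0.419, -0.908, 0.0], [0.001, 0.0, -1.0]]
wrist_force: [-6.5, -3.1, 18.0]
gripper_width: 0.003
gripper_force: 9.1
```

It has bottomed out: force is up to 18 N with no further travel, about 6 mm below the top. I'll release and lift clear.

```bash
python3 -m creep '[[-1,0,0,-4,0,0,0],[-1,0,0,-12,0,0,0],[-1,0,0,-30,0,0,0],[-1,0,0,-60,0,0,0],[-1,0,0,-100,0,0,0],[-1,-60,0,-130,0,0,0],[-1,-100,0,-130,0,0,0],[-1,-100,0,-130,0,0,0]]'; python3 -m creep '[[-1,-40,0,0,0,0,0],[-1,-60,0,0,0,0,0],[-1,-60,0,0,0,0,0],[-1,-60,0,0,0,0,0]]'; python3 - <<'E'
from m import *
for n,ax in(('top',[.7,-.0055]),('scene',[.7015,-.0078])):
    p,d=cap(n,n+'7.png');print(np.median(chute(n,d,np.array(ax))[:,1]))
    b=patch(n,d,[.4,.32,.05],[.5,.42,.09]);R=np.hypot(b[:,0]-.4524,b[:,1]-.369);print(np.median(b[(R<.012),2]))
    for o in vision.cut_out(n,'tray_empty')[:3]: print(o['uv'],o['conf'])
E
```

```text
time_s: 10.65
tcp_pos: [0.3582, 0.327, 0.3715]
ee_rot: [[0.909, 0.417, -0.0], [0.417, -0.909, 0.001], [0.0, -0.001, -1.0]]
wrist_force: [-0.2, 0.6, -1.0]
gripper_width: 0.002
gripper_force: 0.0
time_s: 10.98
tcp_pos: [0.3051, 0.3033, 0.3707]
ee_rot: [[0.908, 0.419, 0.001], [0.419, -0.908, 0.001], [0.001, -0.001, -1.0]]
wrist_force: [0.3, 1.3, 1.0]
gripper_width: 0.002
gripper_force: 0.0
203.0538396374209
0.06748432618992406
[324.4, 228.9] 0.86
[365.8, 280.2] 0.55
202.64830808693412
0.06605458333799463
[164.6, 231.2] 0.9
```

View pics/scene7.png

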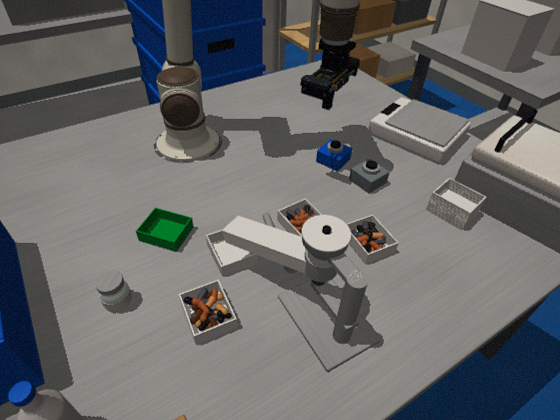

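The chute mouth is over the empty tray at (232,240), the button at (371,166) is up again, nothing else has moved and the arm is clear.

```bash
python3 -c "
from station import r
print(r.finish_job())"
```

```text
the job is handed in; nothing more can be done
None
```

The chute's mouth is over the middle of the empty tray (within about 0.2° of its centre), the start button was then pressed fully down once and came back up, and the job is handed in at about 11 s.

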